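# Unclamp the parts caddy and hold it up level

## Robot

A 6-joint arm with a two-finger parallel gripper is mounted at the origin on the work surface. World frame = base frame: x ahead of the robot, y to its left, z up, the work surface at z = 0. Lengths are in m, angles in rad, forces in N, time in s.
With the tool pointing down it reaches from about 0.325 to 0.9 m from the base axis. Payload 6.1 kg.
Tool frame: the origin (TCP) lies midway between the tips of the shut fingers; the grasp point (between the pads) lies 19 mm behind it; x points along the fingers, y is the direction in which the jaws open and shut, and the axes are right-handed (so a half turn about x gives the same grasp; the last joint's range is limited). The gripper opens to 85 mm and grips with 20 to 120 N. Pads are 22 mm wide; open, the fingers measure 114 mm over their backs; the gripper's body (76 mm by 85 mm) begins 54 mm behind the grasp point. The pads swing forward as they close: fully open they stand 13 mm farther back than shut.
Start: joints at [-1.431, 0.22, 1.526, -0, 1.395, -0.126], TCP at [0.164, -0.603, 0.208] pointing down, gripper open.
Joint ranges: [-2.98, 2.98], [-0.91, 2.08], [0.09, 2.57], [-1.24, 4.39], [0.2, 2.65], [-2.68, 2.68]. Speed limits (rad/s): [2.57, 2.57, 3.01, 3.14, 3.14, 3.14].

## Interface

Orientations are given as [roll, pitch, yaw] about the fixed x, y, z axes, in that order (R = Rz(yaw) Ry(pitch) Rx(roll)).
In Python, from plant import movep, move_l, set_joints, gripper_to, hold, inverse_kinematics, observe, get_image, get_calibration, Unreachable, job_done gives the robot as it stands. Calls block until the motion is done:
- movep(position, orientation): joint-space move of the TCP to a pose.
- move_l(position, feed=0.15, rotation=None, max_force=None): straight line of the TCP; rotation=None keeps the orientation; feed is the mean speed in m/s. With max_force (N) it stops when the force on the tool has changed by that much, and returns True; else False.
- set_joints(angles): joint-space move.
- gripper_to(opening, f_grip=None): finger opening in m; f_grip is the grip in N (None keeps the last); returns when the fingers have stopped.
- hold(seconds).
- inverse_kinematics(position, orientation): joint angles nearest the present ones, or None.
- observe(): the state.
- get_image(name): name is "side" or "top" or "wrist"; returns (picture, depth): 480x640x3 uint8, red, green, blue; 480x640 float32, m along the optical axis (not along the pixel's ray), 0 where there is no reading.
- get_calibration(name): a dict with "intrinsics" (3x3 intrinsics, pixels), "world_from_camera" (4x4, takes a point from camera to world coordinates). Camera axes: x right, y down, z forward; pixel columns grow to the right and rows downward; lengths in m; the calibration is good to about 2 mm. The wrist camera is an equidistant fisheye: a pixel r from the principal point sees the ray r / f radians off the axis. A picture is of the moment at which its call begins: read the wrist's pose just before it. get_calibration takes no time and is no camera call; for the wrist camera it gives the pose at the moment of the call.
A pose or a line that the arm cannot do raises Unreachable and nothing moves.
- job_done(): hands the job in, once; it reports no verdict.
The state is a dict: "time_s": time; "q": joint angles; "joint_velocities": joint speeds; "joint_torque": joint torques, N m; "eef_pos": TCP position; "tcp_rot": TCP orientation; "ft_force": force on the tool from outside, world axes, zero at the start; "torque": the same for the moment, N m; "opening": finger opening in m.
Only numpy, scipy, OpenCV 4.12 (cv2) and the standard library are available. Lean on these libraries where they do the work, as an engineer would, in place of code of your own. Each camera call takes 0.05 s, during which the arm holds its last target. There are 200 camera calls.

## Task

Free the red parts caddy by turning the black T-handle of its clamp a quarter turn counter-clockwise (seen from above), so that the steel tongue is swung off the caddy's lip; leave the clamp open. Then take the caddy by its top handle, lift it straight up until its underside is at least 11 cm above the bench, and finish while still holding it there above its blue bracket, level and still, with both loose rings still in it. Leave the other things on the bench where they are.

Things in the scene. Friction and masses are not known exactly. Their poses are not given: they have to be found in the camera images.
- dock: blue plate fixed to the bench, 150 (x) x 310 (y) x 10 mm thick, from y -110 to +200 mm. Origin at bench height under the middle of the seated caddy, z up. Low aluminium guides, to 32 mm above the bench, surround the caddy with 2.5 mm play, so it lifts out only straight up. The clamp's upright axis stands at (0, +160 mm) in this frame.
- clamp (a joint): angle of the clamp, rad: 0 = locked, the tongue points along the bracket's -y, over the caddy's lip; it grows counter-clockwise seen from above to a stop at 1.6, where the tongue points along the bracket's +x and is off the lip (off from about 1.05). Starts at 0 to 0.3. It turns stiffly (0.06 N m) and stays where it is left.
- clamp_grip (a point): middle of the black T-handle bar on top of the clamp, on the turning axis, 91 mm above the bench. The bar is 44 mm long along this frame's y (parallel to the tongue), 14 mm thick along x and 32 mm high (75 to 107 mm above the bench); the frame turns with the clamp, about its z (up). Its axis is 70 mm from the caddy's end wall.
- clamp_tip (a point): end of the clamp's steel tongue (14 mm wide, 8 mm thick, at 18 to 26 mm above the bench), 62 mm from the turning axis.
- caddy_handle (a point): middle of the caddy's black handle bar, 106 mm above the caddy's underside (116 mm above the bench when seated), over the caddy's middle. The bar is 16 mm wide (x), 16 mm high and 166 mm long (y) between its end posts. z points up.
- caddy: red open box, 110 (x) x 180 (y) x 50 mm high, 4 mm walls, one dividing wall across its middle: a compartment at -y and one at +y. Origin in the middle of its underside, 10 mm above the bench when seated; z up, axes as caddy_handle. A steel lip, 50 mm wide and 6 mm thick, stands out 30 mm from the foot of its +y end. About 0.4 kg without the rings.
- bearing: loose steel ring, 52 mm across, 16 mm high, about 0.16 kg, lying flat in one compartment of the caddy. Origin in the middle of its underside.
- spacer: loose white plastic ring, 52 mm across, 16 mm high, about 0.04 kg, lying flat in the other compartment. Origin in the middle of its underside.
- tin: bystander: metal tin, 72 mm across, 90 mm high; not to be moved.
- tape: bystander: roll of yellow tape lying flat, 90 mm across, 24 mm high; not to be moved.
- screwdriver: bystander: screwdriver lying near the robot's side of the bracket; not to be moved.
- offcut: bystander: wooden offcut, 130 x 50 x 20 mm; not to be moved.
- hammer: bystander: hammer lying on the bench; not to be moved.
- glue: bystander: white glue bottle with a red cap, 52 mm across, 140 mm high; not to be moved.

How it is judged:
By the outcome, as a careful person would: the job done as asked, in the order asked, and still so for the second after the job is handed in, while the arm keeps its last pose, push and grip.
It also fails if it takes over 48 s, if anything falls off the work surface, if the arm or the gripper's body presses on something with over 40 N, if the wrist force passes 120 N, or if a joint passes its speed limit or range.

## Working session

There is one attempt and no reset: what is moved stays moved. The work goes in short steps, each a Python script; the robot and the scene stay as the last script left them, time stands still between calls to the robot, and variables do not carry over. Pictures are saved under pics/ and viewed, about 8 in all and at most 12, crops included, and the job is handed in when it is done.

```bash
mkdir -p pics; python3 - <<'E'
from plant import *
import cv2,numpy as np
for n in("top","side"):
    p,d=get_image(n); np.savez(f"pics/{n}.npz",p=p,d=d,**get_calibration(n))
    cv2.imwrite(f"pics/{n}.png",p[:,:,::-1])
    c=get_calibration(n);print(n,c["intrinsics"],c["world_from_camera"])
o=observe();print(o["time_s"],o["tcp_rot"],o["eef_pos"])
E
```

```text
top [[485.22884016   0.         314.45571103]
 [  0.         485.22884016 237.35346744]
 [  0.           0.           1.        ]] [[-0.01922136 -0.99714816  0.0729801   0.43928525]
 [-0.999312    0.0214761   0.0302373  -0.04670098]
 [-0.0317184  -0.07234869 -0.99687492  1.1875753 ]
 [ 0.          0.          0.          1.        ]]
side [[468.64853483   0.         320.04480694]
 [  0.         468.64853483 239.38405648]
 [  0.           0.           1.        ]] [[-0.93466139 -0.27995096  0.21917012  0.27938245]
 [-0.35545253  0.72216568 -0.59340562  0.70508878]
 [ 0.00784734 -0.6325379  -0.77448966  1.04469888]
 [ 0.          0.          0.          1.        ]]
0.1 [-1.69497558  1.56900839  1.71236557] [ 0.1640667  -0.60245182  0.20718572]
```

View pics/top.png

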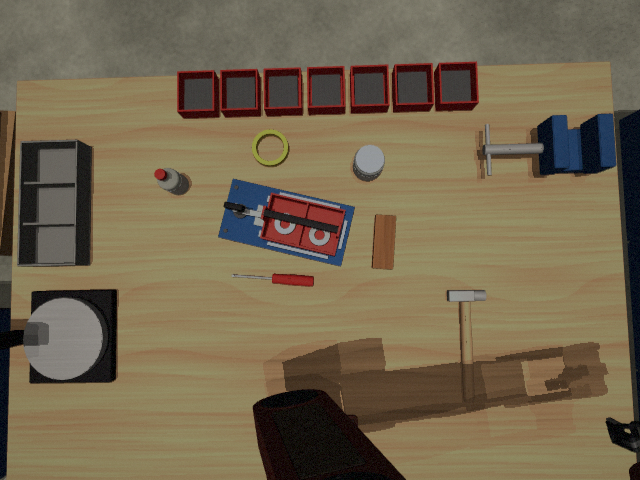

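View pics/side.png

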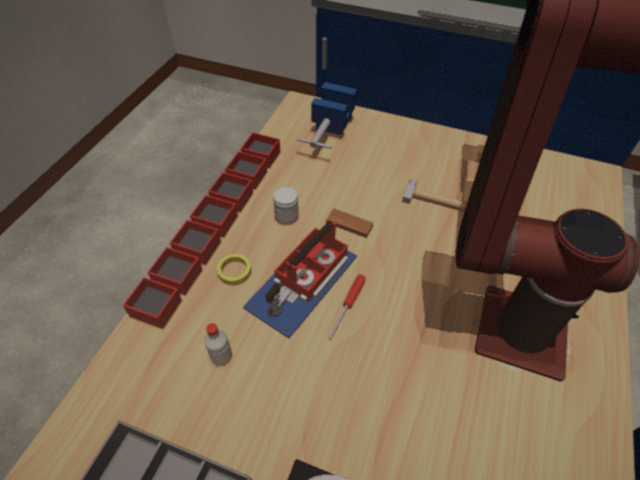

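The top picture shows the bracket around (287,222), with the clamp T-handle at its left end near (235,209) and the tongue pointing right towards the caddy. Next I'll enlarge that area.

```bash
cat > h.py <<'E'
import numpy as np,cv2
def at(c,u,v,z):
    "pixel -> world point at height z"
    K,T=c["intrinsics"],c["world_from_camera"]
    r=T[:3,:3]@np.linalg.solve(K,[u,v,1.]); t=T[:3,3]
    return t+r*(z-t[2])/r[2]
def cloud(c):
    d=c["d"].astype(float);v,u=np.mgrid[:480,:640];K,T=c["intrinsics"],c["world_from_camera"]
    P=np.stack([(u-K[0,2])/K[0,0]*d,(v-K[1,2])/K[1,1]*d,d],-1)
    return P@T[:3,:3].T+T[:3,3]
E
python3 - <<'E'
from h import *
c=np.load("pics/top.npz");p=c["p"]
cv2.imwrite("pics/crop.png",cv2.resize(p[170:275,210:365,::-1],None,fx=5,fy=5,interpolation=cv2.INTER_CUBIC))
P=cloud(c);roi=np.zeros((480,640),bool);roi[170:275,210:365]=1
z=P[...,2]
hsv=cv2.cvtColor(p,cv2.COLOR_RGB2HSV)
def rect(m,name):
    q=P[m&roi&(c["d"]>0)];r=cv2.minAreaRect(q[:,:2].astype(np.float32));print(name,len(q),r,np.median(q[:,2]),q[:,:2].mean(0))
rect((hsv[...,0]>100)&(hsv[...,0]<125)&(hsv[...,1]>120),"blue")
rect((z>.105)&(hsv[...,2]<70)&(P[...,1]<.1+9),"handle+")
ys,xs=np.nonzero(roi&(z>.085));q=P[ys,xs]
L=cv2.connectedComponents((roi&(z>.08)).astype(np.uint8))
for i in range(1,L[0]): rect(L[1]==i,i)
E
```

```text
blue 2590 ((0.5663301348686218, 0.05841679126024246), (0.3081522285938263, 0.1475137323141098), 75.4688949584961) 0.010013198556063196 [0.57351679 0.10775958]
handle+ 629 ((0.5671030282974243, 0.061893925070762634), (0.26241379976272583, 0.0272610355168581), 77.82550811767578) 0.12361993461306331 [0.55747876 0.02874405]
1 0 ((0.0, 0.0), (0.0, 0.0), 0.0) nan [nan nan]
2 0 ((0.0, 0.0), (0.0, 0.0), 0.0) nan [nan nan]
3 0 ((0.0, 0.0), (0.0, 0.0), 0.0) nan [nan nan]
4 14 ((0.6718762516975403, -0.12504759430885315), (0.012053897604346275, 0.0056826164945960045), 53.438453674316406) 0.08220540359470152 [ 0.67030204 -0.12582634]
5 0 ((0.0, 0.0), (0.0, 0.0), 0.0) nan [nan nan]
6 0 ((0.0, 0.0), (0.0, 0.0), 0.0) nan [nan nan]
7 0 ((0.0, 0.0), (0.0, 0.0), 0.0) nan [nan nan]
8 0 ((0.0, 0.0), (0.0, 0.0), 0.0) nan [nan nan]
9 0 ((0.0, 0.0), (0.0, 0.0), 0.0) nan [nan nan]
10 0 ((0.0, 0.0), (0.0, 0.0), 0.0) nan [nan nan]
11 0 ((0.0, 0.0), (0.0, 0.0), 0.0) nan [nan nan]
12 0 ((0.0, 0.0), (0.0, 0.0), 0.0) nan [nan nan]
13 0 ((0.0, 0.0), (0.0, 0.0), 0.0) nan [nan nan]
14 0 ((0.0, 0.0), (0.0, 0.0), 0.0) 
[... 1848 characters left out ...]
]
48 0 ((0.0, 0.0), (0.0, 0.0), 0.0) nan [nan nan]
49 0 ((0.0, 0.0), (0.0, 0.0), 0.0) nan [nan nan]
50 0 ((0.0, 0.0), (0.0, 0.0), 0.0) nan [nan nan]
51 0 ((0.0, 0.0), (0.0, 0.0), 0.0) nan [nan nan]
52 0 ((0.0, 0.0), (0.0, 0.0), 0.0) nan [nan nan]
53 0 ((0.0, 0.0), (0.0, 0.0), 0.0) nan [nan nan]
54 0 ((0.0, 0.0), (0.0, 0.0), 0.0) nan [nan nan]
55 0 ((0.0, 0.0), (0.0, 0.0), 0.0) nan [nan nan]
56 0 ((0.0, 0.0), (0.0, 0.0), 0.0) nan [nan nan]
57 0 ((0.0, 0.0), (0.0, 0.0), 0.0) nan [nan nan]
58 0 ((0.0, 0.0), (0.0, 0.0), 0.0) nan [nan nan]
59 0 ((0.0, 0.0), (0.0, 0.0), 0.0) nan [nan nan]
  return _methods._mean(a, axis=axis, dtype=dtype,
  ret = ret.dtype.type(ret / rcount)
<stdin>:8: RuntimeWarning: Mean of empty slice.
  ret = um.true_divide(
```

View pics/crop.png

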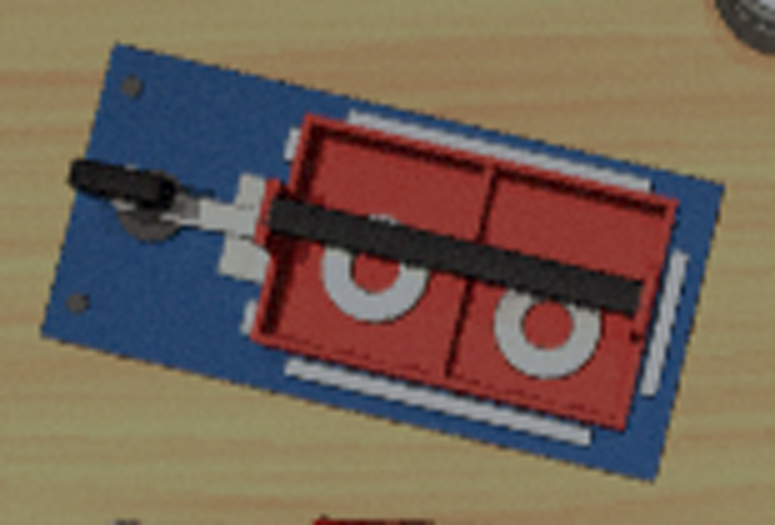

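```bash
cat >> h.py <<'E'
import warnings;warnings.filterwarnings("ignore")
from scipy.spatial.transform import Rotation as Ro
def rpy(phi):
    "tool down, jaws along world angle phi (deg)"
    a=np.radians(phi);x=np.array([0,0,-1.]);y=np.array([np.cos(a),np.sin(a),0])
    return Ro.from_matrix(np.c_[x,y,np.cross(x,y)]).as_euler("xyz")
E
python3 - <<'E'
from plant import *
from h import *
for f in(-4.9,175.1,71.5,251.5,-14.5,165.5):
    print(f,np.round(inverse_kinematics([.594,.169,.2],rpy(f)),3))
movep([.594,.169,.2],rpy(-4.9))
c=get_calibration("wrist");p,d=get_image("wrist");np.savez("pics/w1.npz",p=p,d=d,**c)
cv2.imwrite("pics/w1.png",p[:,:,::-1])
o=observe();print(o["time_s"],o["eef_pos"],o["q"],o["ft_force"],c)
E
```

```text
-4.9 [ 0.15   0.208  1.556 -0.     1.377  0.235]Traceback (most recent call last):
  File "<stdin>", line 4, in <module>
    return _wrapfunc(a, 'round', decimals=decimals, out=out)
    return _wrapit(obj, method, *args, **kwds)
    result = getattr(arr, method)(*args, **kwds)
TypeError: unsupported operand type(s) for *: 'NoneType' and 'float'
```

```bash

python3 - <<'E'
from plant import *
from h import *
for f in(-4.9,71.5,-14.5):
    print(f,np.round(inverse_kinematics([.594,.169,.2],rpy(f)),3))
movep([.594,.169,.2],rpy(-4.9))
c=get_calibration("wrist");p,d=get_image("wrist");np.savez("pics/w1.npz",p=p,d=d,**c)
cv2.imwrite("pics/w1.png",p[:,:,::-1])
o=observe();print(o["time_s"],o["eef_pos"],o["q"],o["ft_force"],c)
E
```

```text
-4.9 [ 0.15   0.208  1.556 -0.     1.377  0.235]
71.5 [ 0.15   0.208  1.556 -0.     1.377 -1.098]
-14.5 [ 0.15   0.208  1.556 -0.     1.377  0.403]
3.2417 [0.59426879 0.16818213 0.200024  ] [ 1.48255837e-01  2.08436915e-01  1.55590729e+00 -1.26211831e-04
  1.37717807e+00  2.35076626e-01] [-0.25458335  0.04332648 -0.44145911] {'intrinsics': array([[371.64829954,   0.        , 317.65233016],
       [  0.        , 371.64829954, 237.09859217],
       [  0.        ,   0.        ,   1.        ]]), 'world_from_camera': array([[ 9.96289484e-01, -8.18271246e-02, -2.66755715e-02,
         6.00992587e-01],
       [-8.60645221e-02, -9.45764667e-01, -3.13244462e-01,
         2.48581672e-01],
       [ 4.03080616e-04,  3.14377983e-01, -9.49297804e-01,
         3.64828559e-01],
       [ 0.00000000e+00,  0.00000000e+00,  0.00000000e+00,
         1.00000000e+00]])}
```

View pics/w1.png

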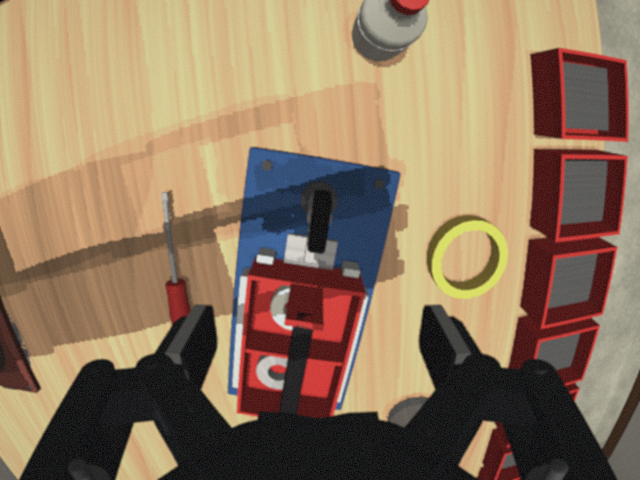

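The wrist picture shows the T-handle bar from about (322,190) to (317,250), almost lined up with the camera's vertical axis. I'll measure it from the wrist depth image using the fisheye model.

```bash
cat >> h.py <<'E'
def fcloud(c):
    d=c["d"].astype(float);v,u=np.mgrid[:480,:640];K,T=c["intrinsics"],c["world_from_camera"]
    x,y=(u-K[0,2])/K[0,0],(v-K[1,2])/K[1,1];r=np.hypot(x,y);s=np.tan(r)/np.maximum(r,1e-9)
    return np.stack([x*s*d,y*s*d,d],-1)@T[:3,:3].T+T[:3,3]
E
python3 - <<'E'
from h import *
c=np.load("pics/w1.npz");P=fcloud(c)
roi=np.zeros((480,640),bool);roi[175:262,290:345]=1
for lo,hi in((.10,.112),(.103,.11)):
    q=P[roi&(P[...,2]>lo)&(P[...,2]<hi)];print(len(q),np.median(q[:,2]),cv2.minAreaRect(q[:,:2].astype(np.float32)),q[:,:2].mean(0))
roi[:]=0;roi[320:410,260:330]=1
q=P[roi&(P[...,2]>.118)&(P[...,2]<.13)];print(len(q),np.median(q[:,2]),cv2.minAreaRect(q[:,:2].astype(np.float32)),q[:,:2].mean(0))
E
```

```text
1055 0.10384324816125418 ((0.5953028798103333, 0.17099140584468842), (0.04390905424952507, 0.014149663038551807), 78.05469512939453) [0.59549875 0.17184613]
842 0.10407170785235514 ((0.5952247381210327, 0.17118051648139954), (0.042708445340394974, 0.01333378255367279), 78.19622802734375) [0.59550572 0.17128392]
1953 0.12302815415131588 ((0.5693218111991882, 0.055505942553281784), (0.09770112484693527, 0.029355494305491447), 79.13435363769531) [0.56838931 0.06451167]
```

```bash
python3 - <<'E'
from h import *
c=np.load("pics/w1.npz");P=fcloud(c)
roi=np.zeros((480,640),bool);roi[175:262,290:345]=1
def ang(q):
    vx,vy,_,_=cv2.fitLine(q[:,:2].astype(np.float32),cv2.DIST_HUBER,0,.01,.01).ravel();return np.degrees(np.arctan2(vy,vx))%180
q=P[roi&(P[...,2]>.1)&(P[...,2]<.112)];print(ang(q))
t=np.load("pics/top.npz");Q=cloud(t);r2=np.zeros((480,640),bool);r2[195:222,215:255]=1
q=Q[r2&(Q[...,2]>.09)&(Q[...,2]<.115)];print(len(q),ang(q))
p=c["p"][165:270,270:370,::-1];cv2.imwrite("pics/w1c.png",cv2.resize(p,None,fx=5,fy=5,interpolation=cv2.INTER_CUBIC))
E
```

```text
77.57426
130 77.22853
```

View pics/w1c.png

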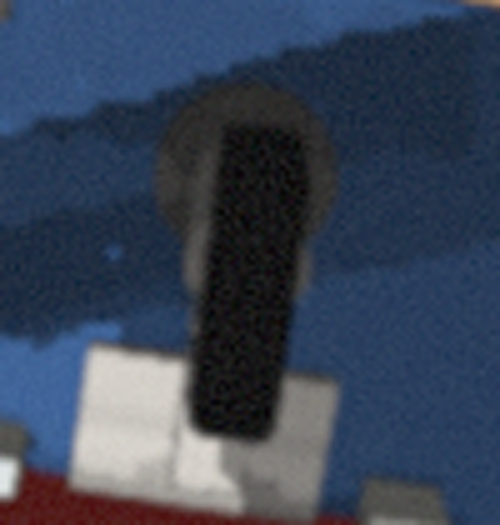

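Both depth fits put the bar at 77.5°, so the clamp is nearly locked (about 0.04 rad), and its axis is at (0.595, 0.1705). That matches the axis position computed from the plate. Next I'll grip it and turn.

```bash
python3 - <<'E'
from plant import *
from h import *
def st(n):
    o=observe();print(n,round(o["time_s"],2),np.round(o["eef_pos"],4),np.round(o["ft_force"],1),np.round(o["torque"],2),round(o["opening"],4),round(o["q"][5],3))
x,y=.595,.1705
gripper_to(.05,30)
movep([x,y,.14],rpy(-12.5))
print(move_l([x,y,.073],feed=.08,max_force=12));st("down")
gripper_to(0,40);st("grip")
q=inverse_kinematics([x,y,.073],rpy(72.5));q0=np.array(observe()["q"]);print(np.round(q0,3),np.round(q,3))
for s in np.linspace(.25,1,4):
    set_joints(list(q0+s*(np.array(q)-q0)));st(s)
E
```

```text
False
down 5.03 [0.5955 0.1706 0.0736] [0.2 0.1 1. ] [ 0.01 -0.04  0.03] 0.0501 0.37
grip 5.44 [0.5956 0.1706 0.0738] [-1.1  0.3  2.6] [-0.03  0.01  0.08] 0.0122 0.37
[ 0.152  0.332  1.655 -0.     1.153  0.37 ] [ 0.152  0.333  1.655 -0.     1.153 -1.114]
0.25 5.88 [0.5957 0.1705 0.0738] [ 1.2 -0.   1.6] [-0.07 -0.08  0.04] 0.0126 0.002
0.5 6.33 [0.5958 0.1706 0.0738] [0.9 0.4 3.2] [-0.01 -0.29  0.09] 0.0124 -0.367
0.75 6.77 [0.5959 0.1707 0.0738] [1.7 0.1 4.2] [ 0.04 -0.44  0.05] 0.0129 -0.737
1.0 7.21 [0.5959 0.1707 0.0737] [4.1 0.6 4.5] [ 0.17 -0.62 -0.03] 0.0124 -1.108
```

```bash
python3 - <<'E'
from plant import *
from h import *
gripper_to(.045);x,y=observe()["eef_pos"][:2]
move_l([x,y,.2],feed=.2)
movep([.57,.08,.27],rpy(-14.5))
c=get_calibration("wrist");p,d=get_image("wrist");np.savez("pics/w2.npz",p=p,d=d,**c)
cv2.imwrite("pics/w2.png",p[:,:,::-1]);print(observe()["time_s"])
c=dict(d=d,**c);P=fcloud(c)
z=P[...,2];m=(z>.117)&(z<.13)&(c["d"]>0)&(abs(P[...,0]-.55)<.08)&(abs(P[...,1]-.02)<.11)&(p.max(2)<70)
q=P[m];print(len(q),np.median(z[m]),cv2.minAreaRect(q[:,:2].astype(np.float32)),q[:,:2].mean(0),cv2.fitLine(q[:,:2].astype(np.float32),cv2.DIST_HUBER,0,.01,.01).ravel())
E
```

```text
9.7
2632 0.1230898092273611 ((0.5570023059844971, 0.019236378371715546), (0.1724713295698166, 0.01537847425788641), 75.32941436767578) [0.55800131 0.0247313 ] [0.2501332 0.9682114 0.5580013 0.0247313]
```

View pics/w2.png

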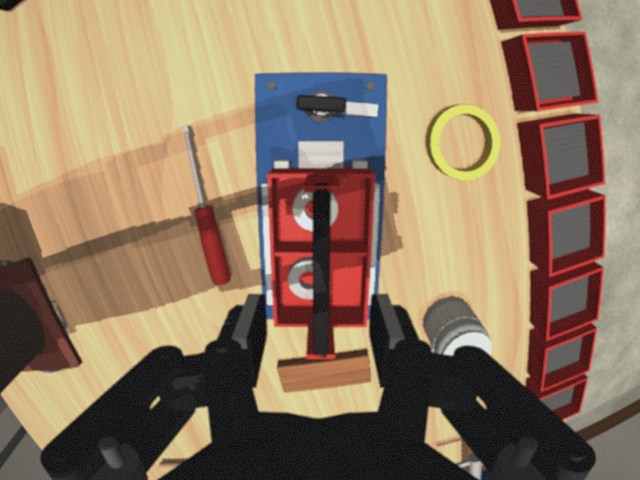

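The clamp is open: the tongue at (362,109) points along the bracket's +x, clear of the lip at (320,152). The caddy handle line agrees with the plate to within 1 mm. Next I'll grasp and lift.

```bash
python3 - <<'E'
from plant import *
from h import *
def st(n):
    o=observe();print(n,round(o["time_s"],2),np.round(o["eef_pos"],4),np.round(o["ft_force"],1),np.round(o["torque"],2),round(o["opening"],4))
x,y=.5557,.0155
movep([x,y,.17],rpy(-14.6))
print(move_l([x,y,.097],feed=.08,max_force=12));st("down")
gripper_to(0,60);st("grip")
gripper_to(0,110);st("grip2")
x,y,z=observe()["eef_pos"]
print(move_l([x,y,z+.03],feed=.04,max_force=25));st("lift1")
c=get_calibration("side");p,d=get_image("side");cv2.imwrite("pics/s2.png",cv2.resize(p[190:350,200:400,::-1],None,fx=3.5,fy=3.5,interpolation=cv2.INTER_CUBIC))
E
```

```text
False
down 11.32 [0.5563 0.0154 0.0976] [ 0.3  0.2 -0.1] [-0.01 -0.    0.01] 0.0448
grip 11.72 [0.5557 0.0156 0.0977] [-4.2  1.   5.1] [0.09 0.64 0.02] 0.0131
grip2 11.93 [0.5557 0.0156 0.0979] [-4.5  0.6  6.6] [ 0.09  0.76 -0.02] 0.0108
False
lift1 12.86 [0.5555 0.0156 0.1277] [-0.6 -0.5 -5.3] [0.03 0.03 0.02] 0.0104
```

View pics/s2.png

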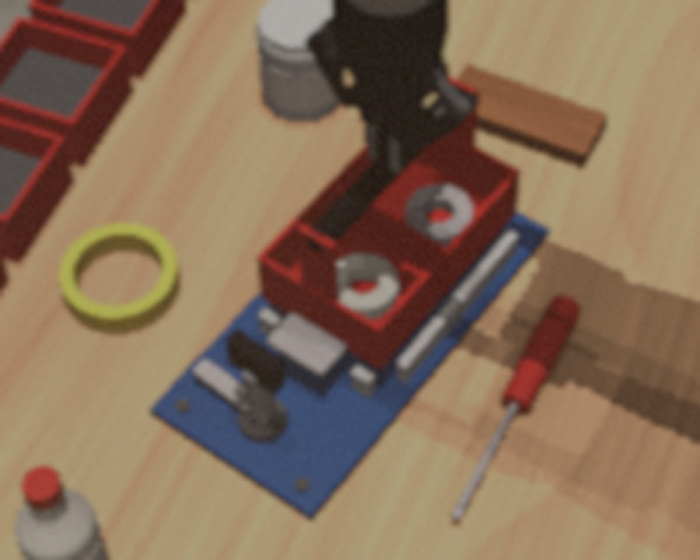

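The caddy is about 3 cm up, looks level, and holds both rings; the force reading of about 5–6 N fits its weight. I'll lift the rest of the way and check.

```bash
python3 - <<'E'
from plant import *
from h import *
x,y,z=observe()["eef_pos"]
print(move_l([x,y,z+.095],feed=.06,max_force=25));hold(.8)
o=observe();print(round(o["time_s"],2),np.round(o["eef_pos"],4),np.round(o["ft_force"],1),np.round(o["torque"],3),round(o["opening"],4),np.abs(o["joint_velocities"]).max())
ims=[]
for n in("side","top"):
    p,d=get_image(n);c=dict(d=d,**get_calibration(n));P=cloud(c)
    cv2.imwrite(f"pics/f_{n}.png",p[:,:,::-1])
    hsv=cv2.cvtColor(p,cv2.COLOR_RGB2HSV)
    Rr=((hsv[...,0]<8)|(hsv[...,0]>172))&(hsv[...,1]>120)&(d>0)
    box=Rr&(np.hypot(P[...,0]-.555,P[...,1]-.015)<.13)&(P[...,2]>.1)&(P[...,2]<.25)
    q=P[box];print(n,len(q),"z pct 1,5,50,95",np.percentile(q[:,2],[1,5,50,95]))
    # local heights along caddy y : top of walls & floor
    s=(q[:,:2]-[.5555,.0156])@[.25,.968]
    for a,b in((-.085,-.05),(-.05,-.01),(.01,.05),(.05,.085)):
        m=(s>a)&(s<b);print(" ",a,m.sum(),np.round(np.percentile(q[m,2],[10,50,90]),4) if m.sum() else "")
p=cv2.imread("pics/f_side.png")[130:350,190:400];t=cv2.imread("pics/f_top.png")[170:280,200:375]
k=lambda i,w:cv2.resize(i,(w,int(i.shape[0]*w/i.shape[1])),interpolation=cv2.INTER_CUBIC)
a,b=k(p,400),k(t,400);h=max(a.shape[0],b.shape[0]);pad=lambda i:cv2.copyMakeBorder(i,0,h-i.shape[0],0,0,cv2.BORDER_CONSTANT)
cv2.imwrite("pics/fin.png",np.hstack([pad(a),pad(b)]))
E
```

```text
False
15.43 [0.5554 0.0156 0.2226] [ 0.2 -0.2 -5.3] [ 0.062 -0.014  0.035] 0.0101 0.0021828324659691357
side 2466 z pct 1,5,50,95 [0.13609365 0.13815079 0.16709406 0.23148509]
  -0.085 418 [0.1379 0.1574 0.1991]
  -0.05 231 [0.1381 0.1613 0.1852]
  0.01 302 [0.1391 0.1636 0.1877]
  0.05 244 [0.1465 0.1733 0.1887]
top 1371 z pct 1,5,50,95 [0.13460399 0.13584032 0.14020642 0.18785155]
  -0.085 590 [0.1362 0.139  0.1841]
  -0.05 104 [0.1368 0.139  0.1823]
  0.01 80 [0.137  0.1404 0.1848]
  0.05 266 [0.1372 0.1401 0.1846]
```

View pics/fin.png

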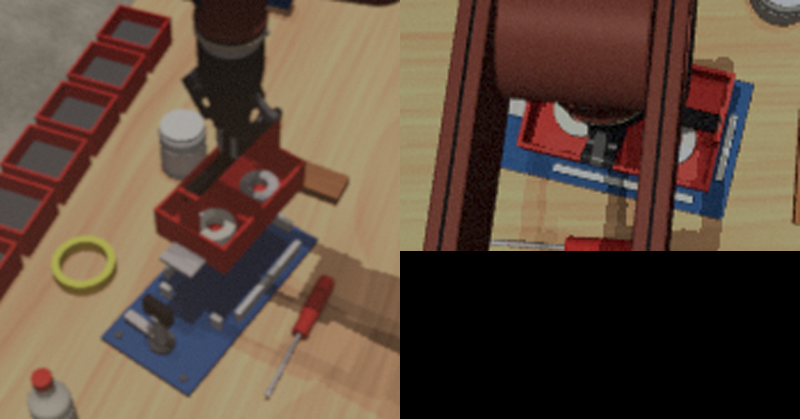

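The caddy floor reads 0.139 to 0.140 m at both ends. That puts the underside at about 13.5 cm, level to roughly 0.5°, with both rings in place and the clamp open.

```bash
python3 -c "from plant import *;job_done();print(observe()['time_s'])"
```

```text
the job is handed in; nothing more can be done
the job is handed in; nothing more can be done
```

The job is done and handed in, about 15.5 s into the 48 s allowed. I turned the T-handle about 85° counter-clockwise and left the clamp open. I then gripped the caddy by its top handle (110 N) and lifted it straight up.

Last checks before handing in:
- **Height:** the underside is about 13.5 cm above the bench by the depth image; the arm's travel implies the same.
- **Level and still:** the caddy's floor is within 0.5° of level along its length, and the arm had stopped moving. I did not measure tilt across its width.
- **Rings:** both are visible, one in each compartment.
- **Force:** the wrist carries a steady 5.3 N, slightly under the roughly 5.9 N expected for the nominal masses.
- **Clamp and bystanders:** the tongue is clear of the lip. The tin, tape, screwdriver, offcut and glue look untouched in the last pictures; the hammer was out of view, but the arm never worked near it.

One measurement disagreed: my first estimate of the T-handle angle, from the top camera, was 85°. Finer fits of the top and wrist depth images both gave about 77.5°, so I used that, and the grip held through the turn.

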